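# Turn the topping carousel and set its brake

## Task

Turn the topping carousel, whose top spokes are there to be pushed with a finger, until the jam jar (the low jar with a lid) stands squarely in front of the wooden serving tongue, centred on the tongue's line. Then push the brake lever on the tongue's post all the way round, anticlockwise seen from above, to its stop, with the jam jar still in place. Do not touch, lift or tip the three containers on the carousel, and leave everything else on the table where it is.

Things in the scene. Friction and masses are not known exactly. Their poses are not given: they have to be found in the camera images.
- station: Fixed plywood foot, origin on the carousel's vertical axis at table height: a 170 mm disc, 14 mm high, with the serving tongue, a board 72 mm wide and 12 mm high running out along the station's +x axis to 200 mm from the axis. It carries the upright 20 mm thick brake post 175 mm out. The tongue points to the robot's right (-y), up to 23 degrees either way.
- serving_point (a point): Where the centre of the jam jar's underside belongs: on the tongue's centre line, 75 mm from the carousel's axis, 26 mm above the table.
- carousel (a joint): Angle of the carousel about its vertical axis, rad, 0 at the start, growing anticlockwise seen from above. Turns either way over a full turn; bearing friction 0.14 N m (2 N at a spoke) stops it when the push ends. Tray 232 mm in diameter, floor 26 mm above the table; three pockets with 14 mm high rims, 120 degrees apart, 75 mm from the axis.
- hub (a point): Point on the carousel's axis at the mid-height of the spokes, 167 mm above the table. It has a wooden hub of 42 mm diameter; nothing on the carousel rises higher than 180 mm above the table.
- spoke0_end (a point): Outer end, on the centre line, of one of three level steel push spokes at the carousel's top: bars 14 mm wide and high, running radially from the hub to 100 mm from the axis, mid-height 167 mm above the table, 120 degrees apart, each midway between two pockets. Free space below them down to the containers' tops (at most 134 mm above the table).
- spoke1_end (a point): Same, the spoke 120 degrees anticlockwise from spoke 0.
- spoke2_end (a point): Same, the spoke 240 degrees anticlockwise from spoke 0.
- jam_jar: The low glass jar with a steel lid, 64 mm diameter, 75 mm high, loose in one of the pockets (which one varies). Origin at the centre of its underside.
- syrup_bottle: The tallest container: glass bottle with a narrow neck and a steel cap, 62 mm diameter, 108 mm high, loose in another pocket. Origin at the centre of its underside.
- nut_cup: The open steel cup without a lid, 64 mm diameter, 55 mm high, loose in another pocket. Origin at the centre of its underside.
- brake (a joint): Angle of the brake lever, rad: 0 = it points straight out along the tongue, away from the carousel; it grows anticlockwise seen from above to the stop at 1.57 (lever square to the tongue, brake set). Starts between 0 and 0.45. Light friction (0.08 N m): it stays where it is left.
- brake_pivot (a point): The lever's vertical pivot axis on top of the post, at the lever's mid-height: 142 mm above the table, 175 mm from the carousel's axis along the tongue.
- brake_tip (a point): Free end of the brake lever, 85 mm from the pivot. The lever is a level dark steel bar 14 mm wide and 14 mm high, with a 30 mm round boss at the pivot.
- cookie_cutter: Steel ring cutter, 60 mm diameter, 30 mm high, beside the tongue. Leave it alone. Origin at the centre of its underside.
- small_bowl: Small bowl, 84 mm diameter, 40 mm high, beside the tongue. Leave it alone. Origin at the centre of its underside.
- mixing_bowl: Big mixing bowl, 210 mm diameter, 95 mm high. Leave it alone. Origin at the centre of its underside.
- spoon: Spoon lying on the table. Leave it alone.
- rolling_pin: Wooden rolling pin, 340 mm long, 44 mm thick, lying on the table. Leave it alone. Origin under its middle.
- mug: White mug, 80 mm diameter, 90 mm high. Leave it alone. Origin at the centre of its underside.
Things that resemble listed ones, but are neither listed nor needed, are in the scene too. What is shaped like the syrup_bottle but red is not meant. What is shaped like the jam_jar but orange is not meant.

How it is judged (in metres and radians):
On the way, in this order (a step that is already met when the one before it is completed fails the run):
1. the jam jar stands in front of the serving tongue and the carousel is at rest (horizontal distance between jam_jar and serving_point below 0.013 m and velocity of joint carousel between -0.05 and 0.05 rad/s), for 0.3 s.
2. the brake lever is pushed round to its stop (value of joint brake above 1.45 rad), for 0.2 s.
At the end, for the whole second after the job is handed in: The jam jar's centre is within 13 mm of the serving point (seen from above), the carousel is at rest, the brake lever is within 0.12 rad of its stop (over 1.45 rad), and all three containers stand upright in their pockets (all of step 1 and value of joint brake above 1.45 rad and angle between each of jam_jar, syrup_bottle, nut_cup's own z axis and vertical below 0.15 rad and height (world z) of jam_jar between 0.022 and 0.031 m and linear speed of each of jam_jar, syrup_bottle, nut_cup below 0.03 m/s and height (world z) of syrup_bottle between 0.022 and 0.031 m and height (world z) of nut_cup between 0.022 and 0.031 m); the robot touches nothing.
It fails at once if a container on the carousel is lifted or tipped (height (world z) of any of jam_jar, syrup_bottle, nut_cup above 0.04 m or angle between any of jam_jar, syrup_bottle, nut_cup's own z axis and vertical above 0.35 rad).
It fails at once if the robot touches a container on the carousel (contact force between any of the fingers, the arm and jam_jar above 0.5 N or contact force between any of the fingers, the arm and syrup_bottle above 0.5 N or contact force between any of the fingers, the arm and nut_cup above 0.5 N).
It fails at once if something else on the table is moved by more than 20 mm (distance of any of cookie_cutter, small_bowl, mixing_bowl, spoon, rolling_pin, mug from where it was at the start of the episode above 0.02 m).
It also fails if it takes over 51 s, if anything falls off the work surface, if the arm or the gripper's body presses on something with over 40 N, if the wrist force passes 120 N, or if a joint passes its speed limit or range.

## Robot

A 7-joint arm with a two-finger parallel gripper is mounted at the origin on the work surface. World frame = base frame: x ahead of the robot, y to its left, z up, the work surface at z = 0. Lengths are in mm, angles in rad, forces in N, time in s.
With the tool pointing down it reaches from about 425 to 825 mm from the base axis. Payload 3.6 kg.
Tool frame: the origin (TCP) lies on the mounting face of the last link; the fingertips stand 186 mm ahead of it and the grasp point (between the pads) lies 167 mm ahead of it; z points along the fingers, y is the line along which they close (so a half turn about z gives the same grasp; the last joint's range is limited). The gripper opens to 93 mm and grips with 3 to 60 N. Pads are 15 mm wide; open, the fingers measure 128 mm over their backs; the gripper's body (75 mm by 188 mm) begins 65 mm behind the grasp point.
Start: joints at [1.22, 0.615, -0.013, 1.423, 0.008, 1.103, -0.04], TCP at [207.436, -615.992, 404.74] pointing down, gripper open.
Joint ranges: [-3.12, 3.12], [-0.3, 2.06], [-1.34, 1.32], [0.26, 2.42], [-1.36, 4.5], [0.01, 1.98], [-2.84, 2.84]. Speed limits (rad/s): [2.79, 2.79, 3.14, 3.14, 3.14, 3.14, 3.14].

## Interface

Orientations are given as a rotation vector (axis times angle).
In Python, from rig import readout, viewer, workorder gives the robot as it stands.
- The arm moves only by the shell command python3 -m pendant 'ROWS' [FORCE]. ROWS is JSON, a list of rows, each a list of 3 entries, a list of its own where there are three numbers: the closure, from 0 (fully open) to 1 (shut), then the shift along the tool's x, y, z in units of 25 mm (1.0 is 25 mm), then the turn, a rotation vector about the tool's x, y, z in units of 5 degrees (1.0 is 5 degrees). In form: [[jaw, [tx, ty, tz], [ax, ay, az]], ...]. A call has 1 to 8 rows; each row shifts and turns the commanded pose from where the row before left it, along the tool's axes as they then stand; what a row does not reach is not made up. A row lasts 1/12 s, in which the tool goes at most 41.7 mm and 7.16 degrees, less where a joint would pass 70% of its speed; a pose out of reach is approached as far as the arm can. A call is refused whole if a number of a shift passes 1 or a number of a turn 1, either way. A call with a gripper value outside its range is refused whole. The fingers move at their own pace and stop on an object; FORCE is the grip in N (left out, the last holds). Time passes only in rows, so rows that do not move let the fingers close. It gives the time, the measured TCP pose, the force, the opening and the grip force at its end, in the units of the state.
- readout.observe(): the state, without advancing time (a new reading comes with each control period).
- viewer.capture(name): name is "scene" or "side" or "wrist"; returns a dict with "img" (420x560x3 uint8, red, green, blue), "vertical_fov" (degrees; the focal length in pixels is half the picture's height over the tangent of half this angle, whatever the lens; pixels are square), "cx", "cy" (the principal point, pixels), "position" and "orientation" of the camera in the world; the wrist camera has in their place "hand_eye" (4x4, takes a point from camera to tool coordinates, whose origin is the TCP and whose axes are the flange's). Camera axes: x right, y down, z forward; pixel columns grow to the right and rows downward; lengths in mm; the calibration is good to about 2 mm. The wrist camera is an equidistant fisheye: a pixel r from the principal point sees the ray r / f radians off the axis. A picture is of the moment at which its call begins: read the wrist's pose just before it. There is no depth.
- workorder.sign_off(): hands the job in; it is judged then, once.
The state is a dict: "clock": time; "joints": joint angles; "joint_velocities": joint speeds; "tau": joint torques, N m; "eef_pos": TCP position; "orientation": TCP orientation; "contact_force": force on the tool from outside, world axes, zero at the start; "ft_torque": the same for the moment, N m; "gripper_width": finger opening in mm; "gripper_force": force on a finger pad.
Only numpy, scipy, OpenCV 4.12 (cv2) and the standard library are available. Lean on these libraries where they do the work, as an engineer would, in place of code of your own. Each camera call takes 0.05 s, during which the arm holds its last target. There are 200 camera calls.

## Working session

There is one attempt and no reset: what is moved stays moved. The work goes in short steps, Python scripts to look and compute and a shell command to move; the robot and the scene stay as the last step left them, time stands still between calls to the robot, and variables do not carry over. Pictures are saved under pics/ and viewed, at most 11 in all, crops included, and the job is handed in when it is done.

```bash
mkdir -p pics; cat > h.py <<'E'
import numpy as np, cv2
from rig import readout, viewer, workorder
from scipy.spatial.transform import Rotation as R
def rot(o):
    o=np.array(o,float)
    return o if o.shape==(3,3) else (R.from_rotvec(o).as_matrix() if o.size==3 else R.from_quat(o).as_matrix())
def cap(n):
    s=readout.observe(); c=viewer.capture(n); im=c['img']
    c['f']=im.shape[0]/2/np.tan(np.radians(c['vertical_fov'])/2)
    if 'hand_eye' in c:
        T=np.eye(4);T[:3,:3]=rot(s['orientation']);T[:3,3]=s['eef_pos'];W=T@np.array(c['hand_eye']);c['P']=W[:3,3];c['R']=W[:3,:3];c['fish']=1
    else: c['P']=np.array(c['position'],float);c['R']=rot(c['orientation']);c['fish']=0
    return c
def ray(c,u,v):
    x,y=u-c['cx'],v-c['cy']
    if c['fish']:
        r=np.hypot(x,y);t=r/c['f'];k=np.sin(t)/max(r,1e-9);d=np.array([x*k,y*k,np.cos(t)])
    else: d=np.array([x/c['f'],y/c['f'],1])
    return c['R']@d
def onz(c,u,v,z):
    d=ray(c,u,v);return c['P']+d*(z-c['P'][2])/d[2]
def proj(c,p):
    q=c['R'].T@(np.array(p,float)-c['P'])
    if c['fish']:
        r=np.hypot(q[0],q[1]);t=np.arctan2(r,q[2]);k=c['f']*t/max(r,1e-9);return np.array([c['cx']+q[0]*k,c['cy']+q[1]*k])
    return np.array([c['cx']+c['f']*q[0]/q[2],c['cy']+c['f']*q[1]/q[2]])
def save(c,n,box=None,s=1):
    im=c['img'][:,:,::-1]
    if box: im=im[box[1]:box[3],box[0]:box[2]]
    cv2.imwrite('pics/'+n+'.png',cv2.resize(im,None,fx=s,fy=s,interpolation=cv2.INTER_CUBIC))
E
python3 - <<'E'
from h import *
s=readout.observe();print(s)
a=[]
for n in('scene','side','wrist'):
    c=cap(n);save(c,n+'0');print(n,c['P'],c['R'].round(3).tolist(),c['f'],c['cx'],c['cy'])
    np.save('pics/%s0.npy'%n,c,allow_pickle=True)
E
```

```text
{'clock': 0.0, 'joints': array([ 1.21946841,  0.61590309, -0.01261627,  1.42491843,  0.00809355,
        1.10339549, -0.04038713]), 'joint_velocities': array([ 1.21538131e-03,  6.10922393e-04,  1.37986019e-04,  6.86168511e-04,
        1.17107811e-03, -4.60506793e-04, -1.98754727e-05]), 'tau': array([ 7.03268524e-04, -4.58936727e+01,  2.09097513e-01, -1.65744424e+01,
       -6.10858994e-02,  2.04539410e-02,  2.33523697e-04]), 'eef_pos': array([ 207.35621443, -615.6950629 ,  403.58456202]), 'orientation': array([-3.09772745e+00, -5.07706850e-01,  7.02650934e-04]), 'contact_force': array([ 0.33636918, -0.80090824, -0.99414055]), 'ft_torque': array([-0.01143207, -0.03589384, -0.02292221]), 'gripper_force': 0.0, 'gripper_width': 93.07200802441724}
scene [1102.2133938  -199.03456586 1108.53782544] [[0.484, 0.726, -0.488], [0.875, -0.407, 0.263], [-0.008, -0.554, -0.832]] 526.7824373512684 277.4235839956895 203.9696565914264
side [-213.65660512  866.32832871  715.36908081] [[-0.693, -0.363, 0.623], [-0.721, 0.331, -0.609], [0.015, -0.871, -0.491]] 419.3227647837774 280.770150766204 211.66797767316916
wrist [ 273.58507024 -593.04419991  383.58818566] [[0.319, -0.918, -0.238], [-0.948, -0.309, -0.077], [-0.003, 0.25, -0.968]] 325.19226210127806 278.7797409317584 210.0803594303206
```

View pics/scene0.png

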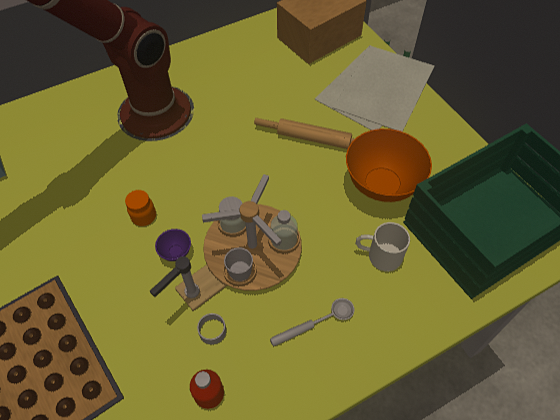

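View pics/side0.png

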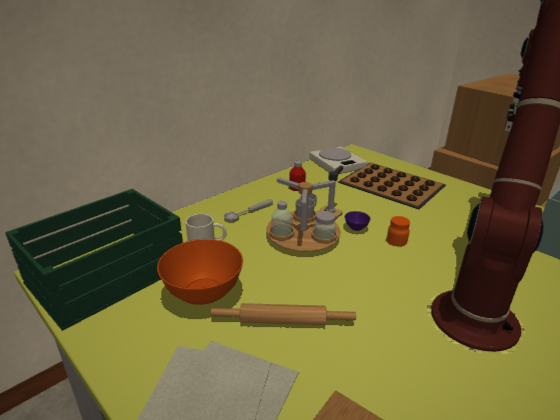

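View pics/wrist0.png

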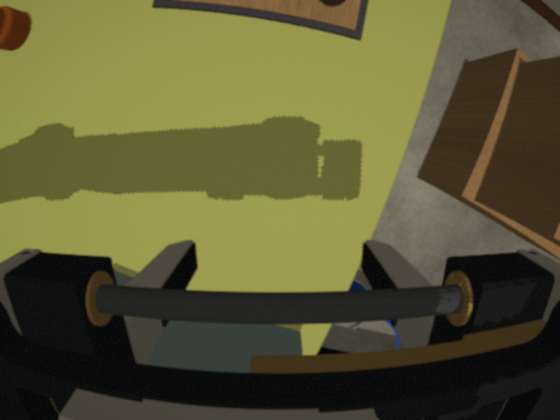

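Scene: carousel about (252,245). Candidates for the jam jar: the glass jar at scene (232,213) / side (325,225), and the orange jar at scene (140,207), which is excluded by colour. Syrup bottle at (285,230), with the red one at (207,388) excluded. Nut cup at (238,262). Spoke ends are near (267,177), (204,217), (279,243). The lever runs from (185,265) to (153,292). Enlarging both views to confirm.

```bash
python3 - <<'E'
import numpy as np,cv2
a=np.load('pics/scene0.npy',allow_pickle=True).item()['img'][165:315,145:315]
b=np.load('pics/side0.npy',allow_pickle=True).item()['img'][155:255,255:385]
a=cv2.resize(a,None,fx=4,fy=4,interpolation=3)[:,:,::-1];b=cv2.resize(b,None,fx=6,fy=6,interpolation=3)[:,:,::-1]
cv2.imwrite('pics/ca.png',np.clip(a*1.5,0,255));cv2.imwrite('pics/cb.png',np.clip(b*1.5,0,255));print(a.shape,b.shape)
E
```

```text
(600, 680, 3) (600, 780, 3)[ WARN:0@0.069] global loadsave.cpp:1063 imwrite_ Unsupported depth image for selected encoder is fallbacked to CV_8U.
```

View pics/ca.png

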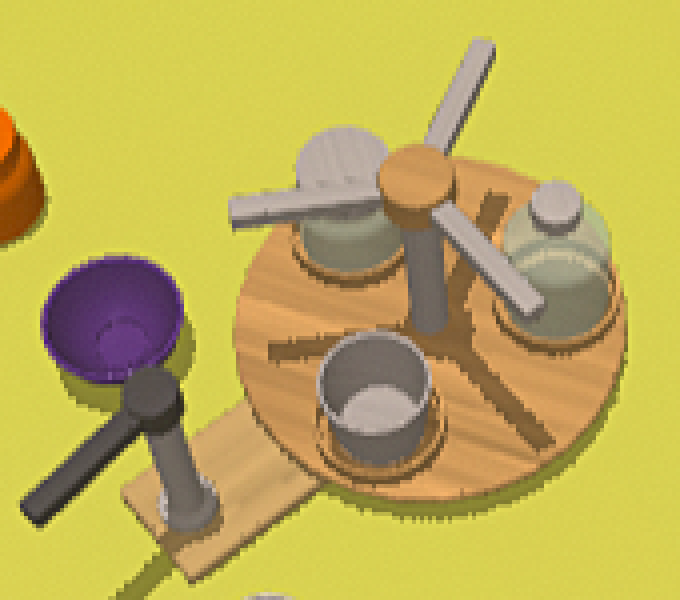

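View pics/cb.png

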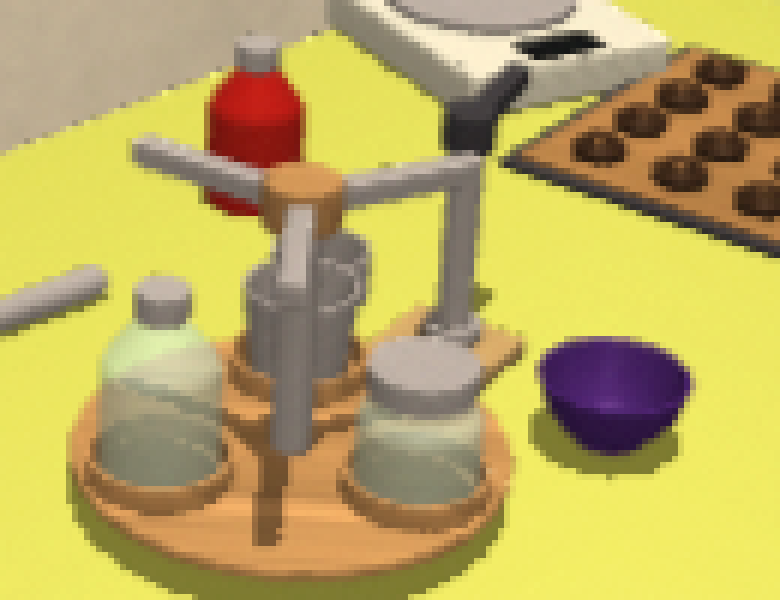

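```bash
cat > m.py <<'E'
from h import *
a=np.load('pics/scene0.npy',allow_pickle=True).item();b=np.load('pics/side0.npy',allow_pickle=True).item()
A=lambda p:((p[0]+.5)/4-.5+145,(p[1]+.5)/4-.5+165)
B=lambda p:((p[0]+.5)/6-.5+255,(p[1]+.5)/6-.5+155)
def tri(p,q):
    p,q=A(p),B(q);d1,d2=ray(a,*p),ray(b,*q);d1/=np.linalg.norm(d1);d2/=np.linalg.norm(d2)
    t=np.linalg.lstsq(np.c_[d1,-d2],b['P']-a['P'],rcond=None)[0];x,y=a['P']+d1*t[0],b['P']+d2*t[1]
    return (x+y)/2,np.linalg.norm(x-y)
pts={'hubtop':((417,176),(303,181),180),'A':((485,48),(293,280),167),'B':((233,213),(474,168),167),'C':((532,306),(138,152),167),
'boss':((153,392),(470,105),149),'tip':((35,512),(515,75),142),'jamlid':((343,166),(424,368),101),'cup':((375,384),(302,288),81),'syrupcap':((557,200),(163,290),134)}
P={}
for k,(p,q,z) in pts.items():
    x,g=tri(p,q);P[k]=onz(a,*A(p),z);print(k,x.round(1),'gap',round(g,1),'scene@z',P[k].round(1),'side@z',onz(b,*B(q),z).round(1))
# tray ellipse
im=a['img'];
E
python3 - <<'E'
from m import *
H=P['hubtop']
for k in 'ABC': d=P[k]-H;print(k,np.hypot(*d[:2]),np.degrees(np.arctan2(d[1],d[0])))
for k in('jamlid','cup','syrupcap','boss'): d=P[k]-H;print(k,np.hypot(*d[:2]),np.degrees(np.arctan2(d[1],d[0])))
d=P['tip']-P['boss'];print('lever',np.hypot(*d[:2]),np.degrees(np.arctan2(d[1],d[0])))
# tongue edge corners (top z=12)
t=[onz(a,*A(p),12) for p in((122,492),(250,402),(190,578),(325,485))];print(np.round(t,1))
for i,j in((0,1),(2,3),(0,2)):
    d=t[i]-t[j];print(np.hypot(*d[:2]),np.degrees(np.arctan2(d[1],d[0])))
E
```

```text
hubtop [537.1  35.5 178.3] gap 1.9 scene@z [538.9  35.7 180. ] side@z [534.4  37.2 180. ]
A [476.3 107.8 172.8] gap 3.6 scene@z [473.8 110.9 167. ] side@z [482.9  97.9 167. ]
B [504.  -57.1 167.5] gap 1.4 scene@z [504.3 -56.5 167. ] side@z [504.6 -58.8 167. ]
C [631.7  54.7 167.5] gap 2.3 scene@z [630.6  54.  167. ] side@z [632.9  55.1 167. ]
boss [ 573.3 -136.   155.5] gap 4.0 scene@z [ 571.4 -134.3  149. ] side@z [ 582.1 -150.3  149. ]
tip [ 600.4 -211.9  143.1] gap 1.4 scene@z [ 600.4 -211.5  142. ] side@z [ 601.9 -214.9  142. ]
jamlid [462.5  22.1  98.8] gap 0.6 scene@z [464.1  21.8 101. ] side@z [460.   24.7 101. ]
cup [586.3 -21.9  78.4] gap 2.4 scene@z [588.5 -21.5  81. ] side@z [582.6 -19.5  81. ]
syrupcap [561.5 106.7 133.5] gap 1.8 scene@z [562.4 107.2 134. ] side@z [560.4 106.5 134. ]
A 99.44151171258105 130.8563599378012
B 98.5280984494052 -110.55678611473644
C 93.55560904013254 11.303700049455779
jamlid 76.03347807266539 -169.43678635312776
cup 75.74036670403298 -49.07228280715792
syrupcap 75.2307154631871 71.74911538484407
boss 173.04098474386353 -79.18016826052951
lever 82.5055440097129 -69.36578544451423
[[ 545.5 -165.5   12. ]
 [ 529.1  -78.3   12. ]
 [ 611.7 -152.8   12. ]
 [ 597.6  -63.1   12. ]]
88.7312295301795 -79.33515951096223
90.72321148307057 -81.07504803138083
67.43039735226448 -169.10224567392171
```

Confirmed the jam jar: the low lidded glass jar at crop (343,166), measured lid height 99 mm. Bearings: jar about -169.3°, tongue about -79.8°, so I need +89.5°. Lever is about 0.18 rad. I'll push spoke B (bearing about -109.5°) in an arc with the closed fingers, first turning the tool and travelling high.

```bash
python3 -m pendant '[[1,[0,0,0],[0,0,0.95]],[1,[0,0,0],[0,0,0.95]],[1,[0,0,0],[0,0,0.95]],[1,[0,0,0],[0,0,0.95]],[1,[0,0,0],[0,0,0.95]],[1,[0,0,0],[0,0,0.95]],[1,[0,0,0],[0,0,0.95]],[1,[0,0,0],[0,0,0.95]]]' 10
python3 -m pendant '[[1,[0.1,-0.5,0],[0,0,0]],[1,[0.1,-1,0],[0,0,0]],[1,[0.1,-1,0],[0,0,0]],[1,[0.1,-1,0],[0,0,0]],[1,[0.1,-1,0],[0,0,0]],[1,[0.1,-1,0],[0,0,0]],[1,[0.1,-1,0],[0,0,0]],[1,[0.1,-1,0],[0,0,0]]]'
python3 -c "
from h import *
s=readout.observe();print(s['joints'].round(2),s['eef_pos'],rot(s['orientation'])[:,0])"
```

```text
clock: 0.82
eef_pos: [207.4, -615.9, 404.3]
orientation: [-3.095, 0.535, 0.001]
contact_force: [-0.1, -0.0, -0.1]
gripper_width: 44.2
gripper_force: 0.0
clock: 1.48
eef_pos: [288.9, -444.5, 404.5]
orientation: [-3.096, 0.529, 0.001]
contact_force: [0.5, -0.1, 0.1]
gripper_width: 0.7
gripper_force: 0.0
[ 0.84  0.43  0.16  1.77 -0.08  0.94 -0.87] [ 288.89549463 -444.46216238  404.50199711] [ 9.43298337e-01 -3.31945804e-01 -4.81194819e-04]
```

```bash
python3 -m pendant '[[1,[0.1,-1,0],[0,0,0]],[1,[0.1,-1,0],[0,0,0]],[1,[0.1,-1,0],[0,0,0]],[1,[0.1,-1,0],[0,0,0]],[1,[0.1,-1,0],[0,0,0]],[1,[0.1,-1,0],[0,0,0]],[1,[0.1,-1,0],[0,0,0]],[1,[0.1,-1,0],[0,0,0]]]'
python3 -m pendant '[[1,[0.1,-1,0],[0,0,0]],[1,[0.1,-1,0],[0,0,0]],[1,[0.1,-1,0],[0,0,0]],[1,[0.1,-1,0],[0,0,0]],[1,[0.1,-1,0],[0,0,0]],[1,[0.1,-1,0],[0,0,0]],[1,[0.1,-1,0],[0,0,0]],[1,[0.1,-0.8,0],[0,0,0]]]'
python3 -m pendant '[[1,[0,0,0],[0,0,0]],[1,[0,0,0],[0,0,0]]]'
python3 - <<'E'
from h import *
s=readout.observe();Rm=rot(s['orientation']);print(s['joints'].round(2),s['eef_pos'],Rm[:,0])
print('to go tool units',(Rm.T@(np.array([483.7,-27.6,334])-s['eef_pos'])/25).round(2))
c=cap('wrist');save(c,'w1');np.save('pics/w1.npy',c,allow_pickle=True)
E
```

```text
clock: 2.15
eef_pos: [374.0, -262.5, 404.7]
orientation: [-3.096, 0.529, 0.0]
contact_force: [-0.7, -0.2, 0.7]
gripper_width: 0.6
gripper_force: 0.0
clock: 2.82
eef_pos: [457.9, -84.4, 404.7]
orientation: [-3.096, 0.526, 0.0]
contact_force: [-0.1, -0.2, -0.6]
gripper_width: 0.5
gripper_force: 0.0
clock: 2.98
eef_pos: [457.5, -85.7, 404.6]
orientation: [3.097, -0.525, -0.001]
contact_force: [-0.5, -0.6, 0.2]
gripper_width: 0.4
gripper_force: 0.0
[ 0.1   0.33  0.05  1.94 -0.02  0.87 -1.74] [457.51731099 -85.6665515  404.55786409] [ 9.44213643e-01 -3.29332947e-01 -6.36995087e-04]
to go tool units [ 0.23 -2.54  2.82]
```

View pics/w1.png

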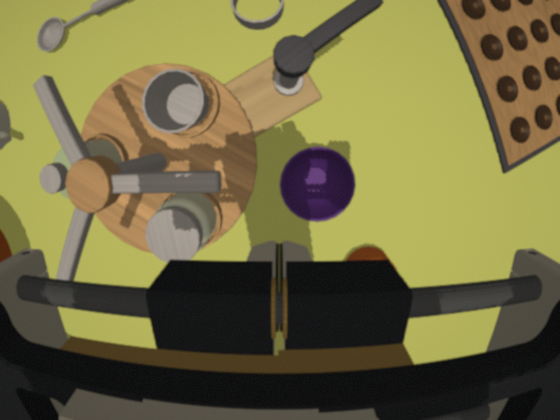

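Wrist view: hub top (90,186), spoke B end (219,182), jam lid (173,235), cup rim (174,102), brake boss (293,55), lever tip near (378,5), closed fingertips (280,245).

```bash
python3 - <<'E'
from h import *
c=np.load('pics/w1.npy',allow_pickle=True).item()
H=onz(c,90,184,180);print('hub',H)
for n,u,v,z in(('B',219,182,170),('A',41,82,170),('Cx',67,278,167),('jam',173,235,101),('cup',174,101,81),('boss',293,53,149),('tip',379,4,145)):
    p=onz(c,u,v,z);d=p-H;print(n,p.round(1),np.hypot(*d[:2]).round(1),np.degrees(np.arctan2(d[1],d[0])).round(1))
t=[onz(c,u,v,12) for u,v in((228,82),(270,57),(256,132),(321,98))]
for i,j in((2,3),(0,1),(3,2)):
    d=t[j]-t[i];print(np.hypot(*d[:2]),np.degrees(np.arctan2(d[1],d[0])))
# tray centre by mask ellipse fit in z=26 plane
E
```

```text
hub [536.49866588  31.48159794 180.        ]
B [502.8 -57.7 170. ] 95.3 -110.7
A [631.9  53.7 170. ] 98.0 13.1
Cx [473.5 107.2 167. ] 98.6 129.8
jam [464.3  20.1 101. ] 73.1 -171.0
cup [583.3 -23.   81. ] 71.8 -49.4
boss [ 572.1 -135.4  149. ] 170.7 -78.0
tip [ 593.5 -213.4  145. ] 251.5 -76.9
83.69096785750277 -81.02104663485403
55.57730952029011 -78.49502394245067
83.69096785750277 98.97895336514598
```

```bash
python3 -m pendant '[[1,[0.2,-0.7,0],[0,0,0]],[1,[0,-0.9,0],[0,0,0]],[1,[0,-0.9,0],[0,0,0]],[1,[0,0,0.8],[0,0,0]],[1,[0,0,0.8],[0,0,0]],[1,[0,0,0.7],[0,0,0]],[1,[0,0,0.5],[0,0,0]],[1,[0,0,0],[0,0,0]]]'
```

```text
clock: 3.7
eef_pos: [481.5, -30.9, 332.5]
orientation: [3.094, -0.534, -0.009]
contact_force: [-0.1, 1.0, -0.2]
gripper_width: 0.6
gripper_force: 0.0
```

```bash
python3 -m pendant '[[1,[0.2,0,0],[0,0,0]],[1,[0.2,0,0],[0,0,0]],[1,[0.15,0,0],[0,0,0]],[1,[0.1,0,0],[0,0,0]],[1,[0.14,0.02,0],[0,0,-0.5]],[1,[0.14,0.02,0],[0,0,-0.5]],[1,[0.21,0.03,0],[0,0,-0.75]],[1,[0.21,0.03,0],[0,0,-0.75]]]'
python3 -m pendant '[[1,[0.21,0.03,0],[0,0,-0.75]],[1,[0.21,0.03,0],[0,0,-0.75]],[1,[0.21,0.03,0],[0,0,-0.75]],[1,[0.21,0.03,0],[0,0,-0.75]],[1,[0.21,0.03,0],[0,0,-0.75]],[1,[0.21,0.03,0],[0,0,-0.75]],[1,[0.14,0.02,0],[0,0,-0.5]],[1,[0.07,0.01,0],[0,0,-0.25]]]'
python3 - <<'E'
from h import *
s=readout.observe();Rm=rot(s['orientation']);p=s['eef_pos'];d=p[:2]-[537.5,34];print(s['joints'].round(2),p,'yaw',np.degrees(np.arctan2(Rm[1,0],Rm[0,0])),'r,ang',np.hypot(*d),np.degrees(np.arctan2(d[1],d[0])))
for n in('scene','wrist'):
    c=cap(n);np.save('pics/%s2.npy'%n,c,allow_pickle=True)
    save(c,n+'2',*(((165,145,365,295),4) if n=='scene' else ()))
E
```

```text
clock: 4.37
eef_pos: [514.3, -41.6, 335.3]
orientation: [3.136, -0.184, -0.002]
contact_force: [-2.0, 0.7, 1.9]
gripper_width: 0.5
gripper_force: 1.2
clock: 5.03
eef_pos: [551.5, -43.7, 335.1]
orientation: [-3.096, -0.531, -0.0]
contact_force: [-1.2, 0.5, 1.5]
gripper_width: 0.1
gripper_force: 1.0
[ 0.14  0.55 -0.16  1.79  0.11  0.81 -1.3 ] [551.46607235 -43.69015831 335.10791347] yaw 19.453837587691364 r,ang 78.93549186149961 -79.80899657501428
```

View pics/wrist2.png

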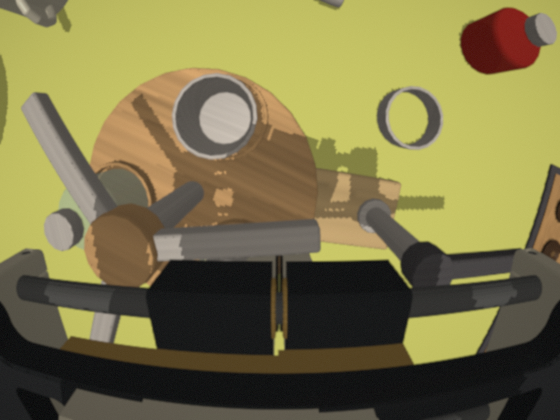

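Wrist view: the finger is pressing spoke B (end at (319,236)). Hub (124,240), cup (214,117), boss (425,262).

```bash
cat > m2.py <<'E'
from h import *
c=np.load('pics/wrist2.npy',allow_pickle=True).item()
H=np.array([537.5,34,180]);print('hub',onz(c,125,235,180))
for n,u,v,z in(('B',319,228,174),('A',40,98,174),('cup',216,115,81),('syr',64,229,134),('boss',426,258,149)):
    p=onz(c,u,v,z);d=p-H;print(n,p.round(1),np.hypot(*d[:2]).round(1),np.degrees(np.arctan2(d[1],d[0])).round(1))
E
python3 m2.py
```

```text
hub [548.89533753  33.28500777 180.        ]
B [581.4 -52.2 174. ] 96.7 -63.0
A [598.8 105.4 174. ] 94.1 49.4
cup [612.2  26.1  81. ] 75.1 -6.1
syr [511.6  99.7 134. ] 70.7 111.5
boss [ 578.6 -126.6  149. ] 165.8 -75.6
```

View pics/scene2.png

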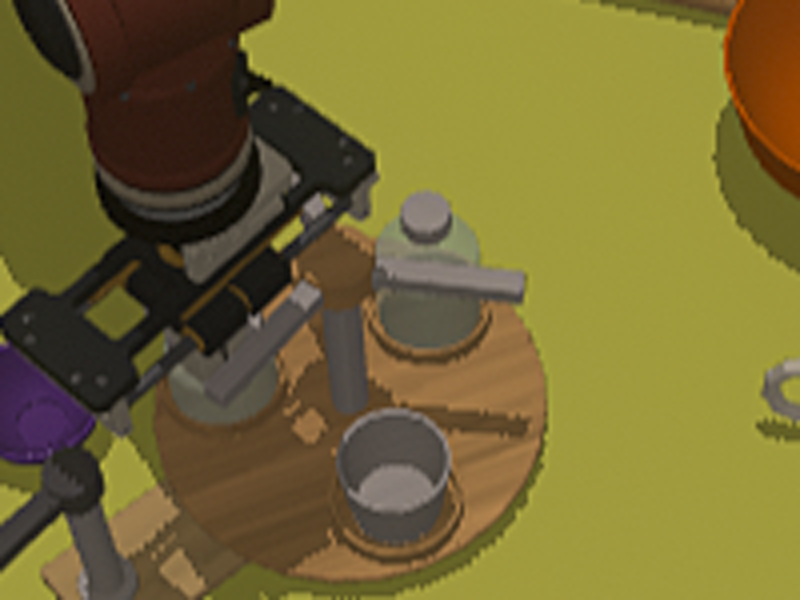

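```bash
cat > sc.py <<'E'
from h import *
def bear(c,pts,off,s=4,H=np.array([538.9,35.7])):
    for n,u,v,z in pts:
        p=onz(c,(u+.5)/s-.5+off[0],(v+.5)/s-.5+off[1],z);d=p[:2]-H
        print(n,p.round(1),np.hypot(*d).round(1),np.degrees(np.arctan2(d[1],d[0])).round(1))
E
python3 - <<'E'
from sc import *
c=np.load('pics/scene2.npy',allow_pickle=True).item()
bear(c,[('B',216,390,167),('A',522,288,167),('cup',393,455,81),('syr',426,214,134),('hub',336,262,180),('boss',72,478,149)],(165,145))
E
```

```text
B [573.7 -52.7 167. ] 95.0 -68.5
A [596.7 115.1 167. ] 98.2 53.9
cup [609.8  27.9  81. ] 71.3 -6.3
syr [510.3 103.7 134. ] 73.7 112.8
hub [542.   33.5 180. ] 3.8 -35.2
boss [ 574.3 -136.1  149. ] 175.4 -78.4
```

```bash
python3 -m pendant '[[1,[0.14,0.02,0],[0,0,-0.5]],[1,[0.21,0.03,0.02],[0,0,-0.75]],[1,[0.21,0.03,0.02],[0,0,-0.75]],[1,[0.21,0.03,0.02],[0,0,-0.75]],[1,[0.21,0.03,0.02],[0,0,-0.75]],[1,[0.21,0.03,0.02],[0,0,-0.75]],[1,[0.21,0.03,0],[0,0,-0.75]],[1,[0.21,0.03,0],[0,0,-0.75]]]'
python3 -m pendant '[[1,[0.21,0.03,0],[0,0,-0.75]],[1,[0.14,0.02,0],[0,0,-0.5]],[1,[0.14,0.02,0],[0,0,-0.5]],[1,[0.07,0.01,0],[0,0,-0.25]],[1,[0.07,0.01,0],[0,0,-0.25]],[1,[0,0,0],[0,0,0]]]'
python3 - <<'E'
from h import *
s=readout.observe();Rm=rot(s['orientation']);p=s['eef_pos'];d=p[:2]-[537.5,34];print(s['joints'].round(2),p,'yaw',np.degrees(np.arctan2(Rm[1,0],Rm[0,0])),'r,ang',np.hypot(*d),np.degrees(np.arctan2(d[1],d[0])))
c=cap('scene');np.save('pics/scene3.npy',c,allow_pickle=True);save(c,'scene3',(165,145,365,295),4)
E
```

```text
clock: 5.8
eef_pos: [587.9, -28.5, 332.6]
orientation: [2.867, 1.282, -0.002]
contact_force: [-2.7, -0.9, 1.5]
gripper_width: 0.2
gripper_force: 1.1
clock: 6.3
eef_pos: [599.6, -16.8, 332.5]
orientation: [2.729, 1.555, 0.001]
contact_force: [-1.0, -0.7, 1.5]
gripper_width: 0.6
gripper_force: 0.8
[ 0.2   0.63 -0.35  1.66  0.26  0.9  -0.78] [599.64590214 -16.77574872 332.52120062] yaw 59.34330036149305 r,ang 80.25141625930416 -39.25023051631374
```

View pics/scene3.png

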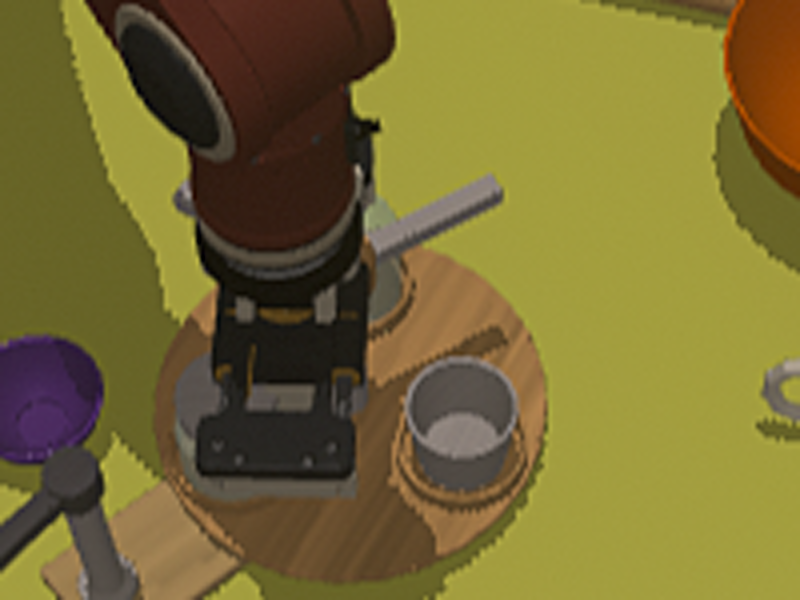

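The picture shows the cup rim at crop (462,404) and the far spoke's end at (498,190). The jar is still partly hidden under the gripper.

```bash
python3 - <<'E'
from sc import *
c=np.load('pics/scene3.npy',allow_pickle=True).item()
bear(c,[('A',499,191,167),('cup',462,401,81)],(165,145))
E
```

```text
A [536.5 135.4 167. ] 99.7 91.4
cup [598.7  77.4  81. ] 72.9 34.9
```

```bash
python3 -m pendant '[[1,[0.07,0.01,0],[0,0,-0.25]],[1,[0.07,0.01,0],[0,0,-0.25]],[1,[0.07,0.01,0],[0,0,-0.25]],[1,[0.07,0.01,0],[0,0,-0.25]],[1,[0.07,0.01,0],[0,0,-0.25]],[1,[0.07,0.01,0],[0,0,-0.25]],[1,[0,0,0],[0,0,0]],[1,[-0.5,0,0],[0,0,0]]]'
python3 -m pendant '[[1,[-0.5,0,0],[0,0,0]],[1,[-0.3,0,-0.7],[0,0,0]],[1,[0,0,-1],[0,0,0]],[1,[0,0,-1],[0,0,0]],[1,[-0.7,0,0],[0,0,0.95]],[1,[-0.9,0,0],[0,0,0.95]],[1,[-0.9,0,0],[0,0,0.95]],[1,[-0.9,0,0],[0,0,0.95]]]'
python3 -m pendant '[[1,[-0.5,0.5,0],[0,0,0.95]],[1,[-0.5,0.7,0],[0,0,0.95]],[1,[-0.5,0.7,0],[0,0,0.95]],[1,[-0.3,0.7,0],[0,0,0.95]],[1,[0,0.7,0],[0,0,0.95]],[1,[0,0,0],[0,0,0.95]],[1,[0,0,0],[0,0,0]]]'
python3 - <<'E'
from h import *
s=readout.observe();Rm=rot(s['orientation']);p=s['eef_pos'];print(s['joints'].round(2),p,'yaw',np.degrees(np.arctan2(Rm[1,0],Rm[0,0])))
print('to lever start, tool units',(Rm.T@(np.array([563.5,-203,311])-p)/25).round(2))
a=cap('scene');b=cap('side')
np.save('pics/scene4.npy',a,allow_pickle=True);np.save('pics/side4.npy',b,allow_pickle=True)
A=cv2.resize(a['img'][145:295,165:315],None,fx=4,fy=4,interpolation=3)
cv2.imwrite('pics/s4.png',A[:,:,::-1])
save(b,'d4',(255,155,385,255),6)
E
```

```text
clock: 7.02
eef_pos: [601.0, -15.9, 332.3]
orientation: [-2.615, -1.736, -0.006]
contact_force: [0.3, 0.0, 0.2]
gripper_width: 0.2
gripper_force: 0.0
clock: 7.68
eef_pos: [548.3, -112.3, 399.6]
orientation: [-2.875, -1.266, 0.0]
contact_force: [0.4, -1.2, -0.1]
gripper_width: 0.5
gripper_force: 0.0
clock: 8.27
eef_pos: [565.3, -206.9, 399.2]
orientation: [-3.098, -0.521, 0.002]
contact_force: [-0.3, 1.4, 0.2]
gripper_width: 0.4
gripper_force: 0.0
[ 0.43  0.55 -0.18  1.57  0.11  1.03 -1.02] [ 565.33805316 -206.94914666  399.18852445] yaw 19.07925692097014
to lever start, tool units [-0.01 -0.17  3.53]
```

View pics/s4.png

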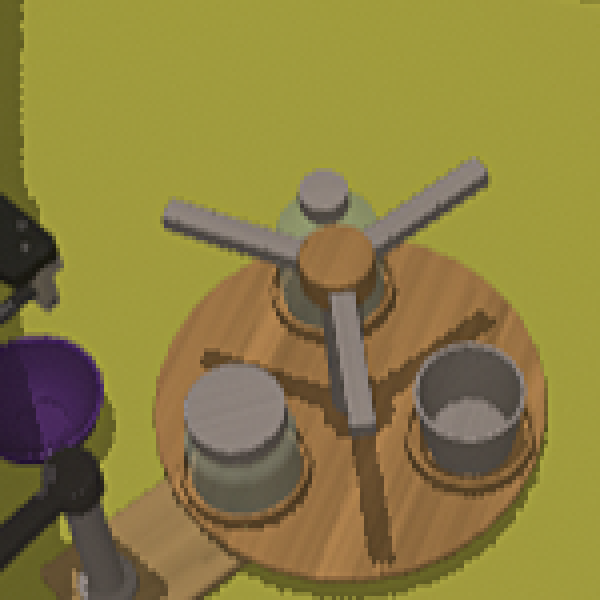

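The jar lid is at crop (235,410), cup rim (470,394), syrup cap (324,192), spoke ends (361,424), (483,176), (168,214), boss top (75,480). The jar appears in front of the tongue; computing how exactly.

```bash
python3 - <<'E'
from sc import *
c=np.load('pics/scene4.npy',allow_pickle=True).item()
bear(c,[('jam',235,408,101),('cup',470,393,81),('syr',324,190,134),('B',361,425,167),('A',483,175,167),('C',168,213,167),('boss',73,478,149),('hub',337,259,180)],(165,145))
# tongue visible edges in original view, crop0 coords
E
```

```text
jam [551.9 -38.2 101. ] 75.1 -80.0
cup [596.4  83.8  81. ] 74.9 39.9
syr [467.8  61.3 134. ] 75.6 160.2
B [628.    2.8 167. ] 95.0 -20.3
A [522.9 133.  167. ] 98.6 99.3
C [461.5 -28.2 167. ] 100.3 -140.4
boss [ 574.5 -135.6  149. ] 175.0 -78.3
hub [540.6  34.8 180. ] 1.9 -27.2
```

Jar bearing is -80.0° against the tongue's -78.3 to -80°, so it is within about 2 mm. Now the brake lever: descend behind it and sweep an arc.

```bash
python3 -m pendant '[[1,[0,0,0.7],[0,0,0]],[1,[0,-0.1,0.9],[0,0,0]],[1,[0,0,0.9],[0,0,0]],[1,[0,0,0.7],[0,0,0]],[1,[0,0,0.3],[0,0,0]],[1,[0,0,0],[0,0,0]],[1,[0.2,0,0],[0,0,0]],[1,[0.2,0,0],[0,0,0]]]'
python3 -m pendant '[[1,[0.2,0,0],[0,0,0]],[1,[0.1,0,0],[0,0,0]],[1,[0.11,0.02,0],[0,0,-0.5]],[1,[0.165,0.03,0],[0,0,-0.75]],[1,[0.165,0.03,0.01],[0,0,-0.75]],[1,[0.165,0.03,0.01],[0,0,-0.75]],[1,[0.165,0.03,0],[0,0,-0.75]],[1,[0.165,0.03,0],[0,0,-0.75]]]'
python3 -m pendant '[[1,[0.165,0.03,0],[0,0,-0.75]],[1,[0.165,0.03,0],[0,0,-0.75]],[1,[0.165,0.03,0],[0,0,-0.75]],[1,[0.165,0.03,0],[0,0,-0.75]],[1,[0.165,0.03,0],[0,0,-0.75]],[1,[0.165,0.03,0],[0,0,-0.75]],[1,[0.165,0.03,0],[0,0,-0.75]],[1,[0,0,0],[0,0,0]]]'
python3 - <<'E'
from h import *
s=readout.observe();Rm=rot(s['orientation']);p=s['eef_pos'];d=p[:2]-[573,-136];print(p,'yaw',np.degrees(np.arctan2(Rm[1,0],Rm[0,0])),'r,ang',np.hypot(*d),np.degrees(np.arctan2(d[1],d[0])))
E
```

```text
clock: 9.03
eef_pos: [575.6, -199.3, 313.7]
orientation: [3.096, 0.529, 0.004]
contact_force: [0.4, 0.0, 0.2]
gripper_width: 0.6
gripper_force: 0.0
clock: 9.7
eef_pos: [604.4, -189.6, 312.3]
orientation: [2.945, 1.095, -0.002]
contact_force: [-2.2, 0.1, 0.4]
gripper_width: 0.6
gripper_force: 0.9
clock: 10.37
eef_pos: [626.5, -169.8, 312.0]
orientation: [-2.62, -1.733, -0.0]
contact_force: [-1.0, -0.5, -0.1]
gripper_width: 0.1
gripper_force: 0.4
[ 626.45671738 -169.81468767  312.00393451] yaw 66.97282578789326 r,ang 63.253883166439465 -32.31588998750009
```

```bash
python3 -m pendant '[[1,[0.165,0.03,0],[0,0,-0.75]],[1,[0.165,0.03,0],[0,0,-0.75]],[1,[0.165,0.03,0],[0,0,-0.75]],[1,[0.165,0.03,0],[0,0,-0.75]],[1,[0.165,0.03,0],[0,0,-0.75]],[1,[0.165,0.03,0],[0,0,-0.75]],[1,[0.11,0.02,0],[0,0,-0.5]],[1,[0,0,0],[0,0,0]]]'
python3 -m pendant '[[1,[0.06,0.01,0],[0,0,-0.25]],[1,[0.06,0.01,0],[0,0,-0.25]],[1,[0.06,0.01,0],[0,0,-0.25]],[1,[0,0,0],[0,0,0]]]'
python3 - <<'E'
from h import *
s=readout.observe();Rm=rot(s['orientation']);p=s['eef_pos'];d=p[:2]-[573,-136];print(p,'yaw',np.degrees(np.arctan2(Rm[1,0],Rm[0,0])),'r,ang',np.hypot(*d),np.degrees(np.arctan2(d[1],d[0])))
E
```

```text
clock: 11.03
eef_pos: [637.0, -144.7, 312.0]
orientation: [2.185, 2.256, 0.0]
contact_force: [-0.4, -1.2, -0.6]
gripper_width: 0.5
gripper_force: 0.3
clock: 11.37
eef_pos: [637.5, -140.0, 312.0]
orientation: [2.109, 2.328, 0.001]
contact_force: [-0.2, -2.0, 0.6]
gripper_width: 0.4
gripper_force: 0.7
[ 637.54596805 -140.01432242  312.00837664] yaw 95.65863925960872 r,ang 64.67067941121715 -3.558825971633571
```

Nearly at the stop. Pressing on in small steps along tool x until the force rises.

```bash
python3 -m pendant '[[1,[0.06,0.01,0],[0,0,-0.25]],[1,[0.06,0.01,0],[0,0,-0.25]],[1,[0,0,0],[0,0,0]]]'
python3 -m pendant '[[1,[0.06,0.01,0],[0,0,-0.25]],[1,[0.05,0,0],[0,0,0]],[1,[0,0,0],[0,0,0]]]'
```

```text
clock: 11.62
eef_pos: [637.7, -138.6, 312.0]
orientation: [2.057, 2.371, -0.002]
contact_force: [0.2, -5.2, 0.9]
gripper_width: 0.5
gripper_force: 2.5
clock: 11.87
eef_pos: [637.7, -137.7, 312.1]
orientation: [2.032, 2.389, -0.005]
contact_force: [1.4, -7.5, 0.5]
gripper_width: 0.7
gripper_force: 3.8
```

The force has risen to 7.5 N and the motion has stalled, so the lever is at its stop. Backing off, lifting and checking.

```bash
python3 -m pendant '[[1,[-0.4,0,0],[0,0,0]],[1,[-0.8,0,0],[0,0,0]],[1,[-0.3,0,-0.6],[0,0,0]],[1,[0,0,-1],[0,0,0]],[1,[0,0,-1],[0,0,0]],[1,[-0.5,0,-1],[0,0,0]],[1,[-1,0,0],[0,0,0]],[1,[-1,0,0],[0,0,0]]]'
python3 -m pendant '[[1,[-1,0,0],[0,0,0]],[1,[-1,0,0],[0,0,0]],[1,[-1,0,0],[0,0,0]],[1,[-1,0,0],[0,0,0]],[1,[-0.5,0,0],[0,0,0]],[1,[0,0,0],[0,0,0]],[1,[0,0,0],[0,0,0]]]'
python3 - <<'E'
from h import *
a=cap('scene');np.save('pics/scene5.npy',a,allow_pickle=True);save(a,'s5',(145,145,315,295),4)
E
```

```text
clock: 12.53
eef_pos: [654.8, -230.6, 404.7]
orientation: [2.026, 2.398, 0.011]
contact_force: [-0.1, -0.1, -0.1]
gripper_width: 0.6
gripper_force: 0.0
clock: 13.12
eef_pos: [672.3, -343.3, 400.9]
orientation: [-2.031, -2.394, -0.005]
contact_force: [0.2, 1.6, 0.2]
gripper_width: 0.8
gripper_force: 0.0
```

View pics/s5.png

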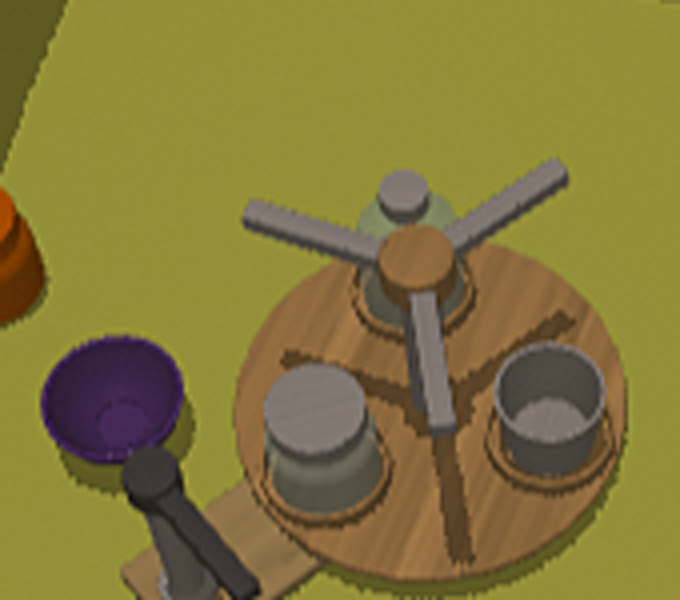

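The jar is unmoved (lid at crop (315,408), equal to the earlier position), and the lever now runs from (152,478) to about (243,588).

```bash
python3 - <<'E'
from sc import *
c=np.load('pics/scene5.npy',allow_pickle=True).item()
bear(c,[('tip',243,590,142),('jam',315,408,101)],(145,145))
bear(c,[('lever',243,590,142)],(145,145),H=np.array([573.5,-136]))
print(workorder.sign_off())
E
```

```text
tip [ 649.8 -120.7  142. ] 191.7 -54.7
jam [551.9 -38.2 101. ] 75.1 -80.0
lever [ 649.8 -120.7  142. ] 77.8 11.3
the job is handed in; nothing more can be done
None
```

The job is handed in, though sign-off gave no verdict: the jam jar sits about 2 mm from the tongue's centre line by measurement, the brake lever is at its stop (about 91° from the tongue), and the arm is clear of everything.

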